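# Seat the drill chuck in the tilted spindle

### The arm

A 6-joint arm with a two-finger parallel gripper is mounted at the origin on a cart in front of the work surface, level with it; the furniture and walls round the work are solid. World frame = base frame: x ahead of the robot, y to its left, z up, the work surface at z = 0. Lengths are in m, angles in degrees, forces in N, time in s.
With the tool pointing down it reaches from about 0.325 to 0.925 m from the base axis. Payload 3.1 kg.
Tool frame: the origin (TCP) lies midway between the tips of the shut fingers; the grasp point (between the pads) lies 19 mm behind it (r.grasp_offset is the distance from the TCP to the grasp point, in m); z points along the fingers, y is the line along which they close (so a half turn about z gives the same grasp; the last joint's range is limited). The gripper opens to 85 mm and grips with 20 to 120 N. Pads are 22 mm wide; open, the fingers measure 114 mm over their backs; the gripper's body (76 mm by 85 mm) begins 54 mm behind the grasp point. The pads swing forward as they close: fully open they stand 13 mm farther back than shut.
Start: joints at [66.967, 12.427, 92.441, -0, 75.132, -6.429], TCP at [0.179, 0.599, 0.231] pointing down, gripper open.
Joint ranges: [-157.48, 157.48], [-44.54, 120.13], [17.64, 146.25], [-64.5, 244.5], [7.68, 150.69], [-147.95, 147.95]. Speed limits (degrees/s): [159.86, 159.86, 180, 180, 180, 180].

### API

Orientations are given as [roll, pitch, yaw] about the fixed x, y, z axes, in that order (R = Rz(yaw) Ry(pitch) Rx(roll)).
In Python, from bench import r, imaging, order gives the robot as it stands.
- The arm moves only by the tool apply_moves, never from a script. Its argument "targets" is one flat list of numbers, 7 for each row, row after row: the opening, from -1 (shut) to 1 (fully open), so that 0 is half open, then the shift along the tool's x, y, z in m, then the turn, a rotation vector about the tool's x, y, z in degrees. In form: [claw, x, y, z, ax, ay, az, claw, x, y, z, ax, ay, az, ...]. A call has 1 to 12 rows; each row shifts and turns the commanded pose from where the row before left it, along the tool's axes as they then stand; what a row does not reach is not made up. A row lasts 1/12 s, in which the tool goes at most 41.7 mm and 7.16 degrees, less where a joint would pass 70% of its speed; a pose out of reach is approached as far as the arm can. A call is refused whole if a number of a shift passes 0.0417 or a number of a turn 7.16, either way. A call with a gripper value outside its range is refused whole. The fingers move at their own pace and stop on an object; the grip force is fixed at half the most. Time passes only in rows, so rows that do not move let the fingers close. It gives the time, the measured TCP pose, the force, the opening and the grip force at its end, in the units of the state.
- r.get_state(): the state, without advancing time (a new reading comes with each control period).
- imaging.get_image(name): name is "scene" or "side" or "wrist"; returns a dict with "frame" (480x640x3 uint8, red, green, blue), "fx", "fy", "cx", "cy" (pixels), "cam_to_world" (4x4, takes a point from camera to world coordinates). Camera axes: x right, y up, looking along -z (the intrinsics and any distortion apply to the point x, -y, -z); pixel columns grow to the right and rows downward; lengths in m; the calibration is good to about 2 mm. A picture is of the moment at which its call begins. There is no depth.
- order.sign_off(): hands the job in; it is judged then, once.
The state is a dict: "t": time; "joint_positions": joint angles; "joint_vel": joint speeds; "tau": joint torques, N m; "position": TCP position; "orientation": TCP orientation; "wrist_force": force on the tool from outside, world axes, zero at the start; "moment": the same for the moment, N m; "width": finger opening in m; "gripper_force": force on a finger pad.
Only numpy, scipy, OpenCV 4.12 (cv2) and the standard library are available. Lean on these libraries where they do the work, as an engineer would, in place of code of your own. Each camera call takes 0.05 s, during which the arm holds its last target. There are 200 camera calls.

### The job

Take the drill chuck (the holder with a pointed, three-jawed nose and two slots in its flange) out of the wooden rack and seat its taper fully home in the leaning spindle: feel round gently, never leaning hard on it, until the flange's slots drop over the two driving dogs and the flange lies flat on the spindle's face, then let go of it. Leave the collet holder in the rack, and do not disturb the tape measure or the jar of screws.

Things in the scene. Friction and masses are not known exactly. Their poses are not given: they have to be found in the camera images.
- drill_chuck: loose steel drill chuck, about 0.4 kg, upright in the rack. Origin: centre of the flange's underside; z along its axis to the nose. Flange 54 mm wide, z 0 to 9 mm, with two open slots 12.6 mm wide at its +x and -x sides (same after half a turn). Below z = 0 a 7:24 taper, 32 mm in diameter at the flange, 18.6 mm at z = -43, end at -46 mm
- chuck_grip (a point): point on the drill chuck's axis, 31 mm above the flange's underside, where to grip; axes as the chuck's. The body here, from 9 to 47 mm above the flange's underside, is 38 mm thick with two flats 30 mm apart, square to its y axis, 23 mm wide: close the fingers along y. The nose tapers above it to 67 mm
- spindle_mouth (a point): centre of the spindle's flat face (64 mm wide) at the mouth of its taper, 150 mm above the bench. z points out of the spindle, 35 degrees from vertical, leaning towards the robot; y level; x up the slope of the face. Does not turn with the spindle. Bore 7:24, 33.6 mm at the face, 52 mm deep: the flange, not the taper, is the stop; home, the chuck's origin lies here, play 0.8 mm
- spindle_stand: fixed stand: base plate 140 x 130 mm, grey housing 84 mm thick, leaning 35 degrees; origin under the plate. The spindle's two dogs, one each side of the axis, are 9 mm wide, 20.5 to 31 mm from the axis, 7 mm high; off the slots the flange rests on them, 7 mm short. Their angle is not measured: up to 0.65 rad either way of the mouth's x axis. A brake holds the spindle (1.5 N m)
- holder_rack: fixed plywood rack, 90 x 220 mm (x, y), 85 mm high; origin under its centre on the bench. Two 35.5 mm holes in its 16 mm top board, 60 mm either side of the middle along its y; a holder hangs in each by its flange, its origin level with the board's top. Which holder is in which hole varies
- collet_holder: the other holder, loose, 0.35 kg: same taper, a 54 mm flange without slots, and a short round nut 42 mm wide with a flat top 33 mm above its origin; origin and z as on the drill chuck. It stays in the rack
- tape_measure: loose dark tape measure standing on edge, 32 x 77 x 62 mm (x, y, z); origin under its middle. Bystander
- screw_jar: loose clear jar of screws with a dark lid, 70 mm wide, 86 mm high, upright; origin under its middle. Bystander
Things that resemble listed ones, but are neither listed nor needed, are in the scene too. What is shaped like the drill_chuck but pink or purple is not meant.

How it is judged (in metres and radians):
On the way, in this order (a step that is already met when the one before it is completed fails the run):
1. the drill chuck is lifted clear of the rack (z of drill_chuck in the frame of holder_rack above 0.135 m), for 0.1 s.
2. the drill chuck is seated in the spindle, its slots over the dogs and its flange on the face (z of drill_chuck in the frame of spindle_mouth between -0.003 and 0.0025 m and x of drill_chuck in the frame of spindle_mouth between -0.003 and 0.003 m and y of drill_chuck in the frame of spindle_mouth between -0.003 and 0.003 m and angle between the z axis of drill_chuck and the z axis of spindle_mouth, either way round below 0.06 rad), for 0.2 s.
At the end, for the whole second after the job is handed in: The drill chuck's origin (centre of the flange's underside) is within 2.5 mm above the spindle's face and 3 mm sideways of its centre, its axis within 0.06 rad of the spindle's (so the slots are over the dogs), let go and at rest; the collet holder stands in its hole of the rack (all of step 2 and contact force between the fingers and drill_chuck below 0.1 N and linear speed of drill_chuck below 0.02 m/s and distance between collet_holder and holder_rack below 0.115 m and angle between collet_holder's own z axis and vertical below 0.15 rad); the robot touches nothing.
It fails at once if the drill chuck is pressed on the spindle with a total contact force of more than 120 N (contact force between drill_chuck and spindle_stand above 120 N).
It fails at once if the collet holder is moved more than 20 mm (distance of collet_holder from where it was at the start of the episode above 0.02 m).
It fails at once if the tape measure is moved more than 20 mm (distance of tape_measure from where it was at the start of the episode above 0.02 m).
It fails at once if the jar of screws is moved more than 20 mm (distance of screw_jar from where it was at the start of the episode above 0.02 m).
It also fails if it takes over 58 s, if anything falls off the work surface, if the arm or the gripper's body presses on something with over 40 N, if the wrist force passes 120 N, or if a joint passes its speed limit or range.

## Working session

There is one attempt and no reset: what is moved stays moved. The work goes in short steps, Python scripts to look and compute and a tool call to move; the robot and the scene stay as the last step left them, time stands still between calls to the robot, and variables do not carry over. Pictures are saved under pics/ and viewed, at most 10 in all, crops included, and the job is handed in when it is done.

Besides the shell and the picture viewer there is one more tool, called after "Emit:" as name(argument=value, ...), one argument or row to a line, values as JSON. apply_moves: Moves the arm, as the interface text tells. Its arguments: {"type":"object","properties":{"targets":{"type":"array"}},"required":["targets"]}

```bash
mkdir -p pics
cat > h.py <<'E'
import numpy as np,cv2
from scipy.spatial.transform import Rotation as R
from bench import r,imaging,order
def save(n,f): cv2.imwrite(f'pics/{f}.png',cv2.cvtColor(n['frame'],cv2.COLOR_RGB2BGR))
def ray(im,u,v):
    T=np.array(im['cam_to_world']); d=np.array([(u-im['cx'])/im['fx'],-(v-im['cy'])/im['fy'],-1.])
    return T[:3,3],T[:3,:3]@d
def onz(im,u,v,z):
    o,d=ray(im,u,v); return o+d*(z-o[2])/d[2]
def proj(im,p):
    T=np.array(im['cam_to_world']); q=T[:3,:3].T@(np.array(p)-T[:3,3]); return im['cx']+im['fx']*q[0]/-q[2], im['cy']-im['fy']*q[1]/-q[2]
E
python3 - <<'E'
from h import *
import pickle
D={}
for n in('scene','side','wrist'):
    i=imaging.get_image(n); save(i,n); D[n]=i; print(n,[k for k in i],i['fx'],np.round(i['cam_to_world'],3).tolist())
pickle.dump(D,open('d.pkl','wb')); print(r.get_state())
a=np.hstack([D['scene']['frame'],D['side']['frame']]);
E
```

```text
scene ['frame', 'fx', 'fy', 'cx', 'cy', 'cam_to_world'] 579.6230070164733 [[0.885, 0.335, -0.322, 0.187], [-0.465, 0.616, -0.636, -0.619], [-0.015, 0.713, 0.701, 0.859], [0.0, 0.0, 0.0, 1.0]]
side ['frame', 'fx', 'fy', 'cx', 'cy', 'cam_to_world'] 560.3466273699589 [[-0.987, 0.096, -0.13, 0.407], [-0.161, -0.535, 0.829, 0.846], [0.01, 0.839, 0.543, 0.603], [0.0, 0.0, 0.0, 1.0]]
wrist ['frame', 'fx', 'fy', 'cx', 'cy', 'cam_to_world'] 414.5714805625774 [[0.286, -0.907, -0.308, 0.099], [0.958, 0.27, 0.095, 0.622], [-0.003, -0.323, 0.947, 0.374], [0.0, 0.0, 0.0, 1.0]]
{'t': 0.15, 'joint_positions': array([ 6.69685726e+01,  1.24663773e+01,  9.25092455e+01, -1.93256681e-04,
        7.51309591e+01, -6.43002574e+00]), 'joint_vel': array([ 0.06638691, -0.14984687, -0.17950609, -0.05239582,  0.00131469,
        0.11245918]), 'tau': array([ 7.87473691e-04, -3.97445405e+01, -3.04417491e+01, -1.94360223e-04,
        5.74969177e-03,  1.54498639e-05]), 'position': array([0.17831783, 0.59836826, 0.23025594]), 'orientation': array([-1.79894068e+02, -1.17505501e-02,  1.63398637e+02]), 'wrist_force': array([ 0.30433472, -0.01718475, -0.06063297]), 'moment': array([ 0.01291936, -0.0195493 ,  0.0015657 ]), 'gripper_force': 0.0, 'width': 0.08530400477407474}
```

View pics/scene.png

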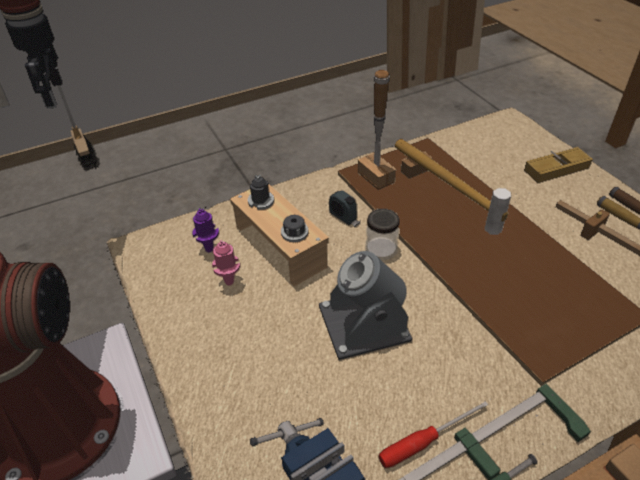

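View pics/side.png

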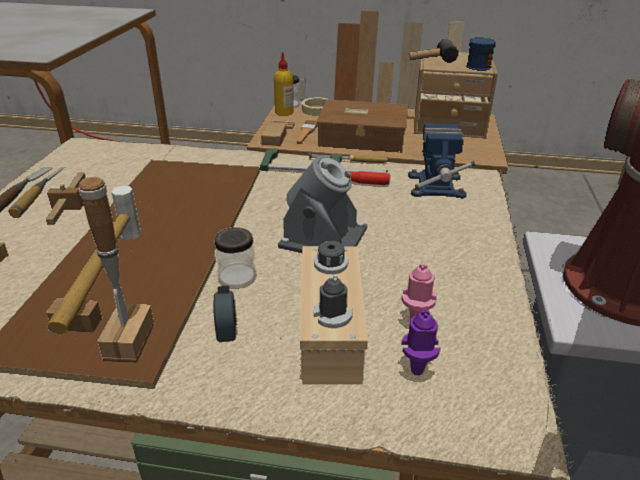

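Scene view: the black/steel holder at (260,190) and side (333,300) has a tall pointed nose, so it is the drill chuck candidate. The collet holder is the short nut at (293,226) and side (330,255). The purple (205,230) and pink (226,262) look-alikes are excluded by colour. The spindle mouth is at (358,270) and side (332,175). I'll confirm in one enlarged crop.

Run:
```python
from h import *
import pickle
D=pickle.load(open('d.pkl','rb'))
def tri(a,b):
    o1,d1=ray(D['scene'],*a);o2,d2=ray(D['side'],*b)
    s=np.linalg.lstsq(np.c_[d1,-d2],o2-o1,rcond=None)[0]
    p,q=o1+s[0]*d1,o2+s[1]*d2; return np.round((p+q)/2,4),np.round(np.linalg.norm(p-q),4)
print('mouth',tri((358,270),(332,175))); print('nose',tri((259,178),(333,279)))
print('jar',tri((383,222),(234,239)),'tape',tri((343,205),(225,310)))
f=lambda n,u,v,s=50:cv2.resize(D[n]['frame'][v-s*3//4:v+s*3//4,u-s:u+s],(400,300),interpolation=cv2.INTER_CUBIC)
m=np.vstack([np.hstack([f('scene',262,195,40),f('side',333,300,40)]),np.hstack([f('scene',360,270,40),f('side',330,178,40)])])
cv2.imwrite('pics/c1.png',m[...,::-1])
```

```text
mouth (array([ 0.5322, -0.0517,  0.1424]), np.float64(0.0066))
nose (array([0.4844, 0.2564, 0.1455]), np.float64(0.0036))
jar (array([0.6755, 0.0892, 0.0778]), np.float64(0.0016)) tape (array([0.6553, 0.2179, 0.0333]), np.float64(0.003))
```

View pics/c1.png

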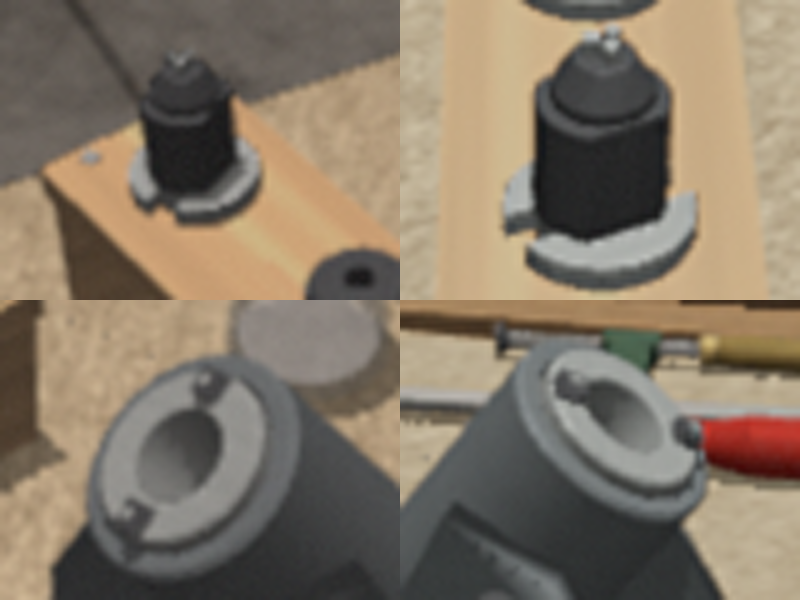

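The crops confirm it: the chuck has a pointed three-jaw nose and slots, with slots at scene ≈(255,206) and side ≈(317,317). The dogs are at scene (362,257)/(346,284) and side (324,165)/(348,174).

```bash
cat >> h.py <<'E'
def tri2(ia,a,ib,b):
    o1,d1=ray(ia,*a);o2,d2=ray(ib,*b)
    s=np.linalg.lstsq(np.c_[d1,-d2],o2-o1,rcond=None)[0]
    p,q=o1+s[0]*d1,o2+s[1]*d2; return (p+q)/2,np.linalg.norm(p-q)
np.set_printoptions(precision=4,suppress=True)
E
python3 - <<'E'
from h import *
import pickle
D=pickle.load(open('d.pkl','rb'));S,Z=D['scene'],D['side']
print('face c',tri2(S,(356.8,271),Z,(335.6,171.6)))
a,b=tri2(S,(361.8,257),Z,(324.4,165)),tri2(S,(346.2,283.6),Z,(347.6,174.4))
print('dogs',a,b)
print('dog alt',tri2(S,(361.8,257),Z,(347.6,174.4)),tri2(S,(346.2,283.6),Z,(324.4,165)))
for p in((321,303),(341,355),(410,340)): print('plate',onz(S,*p,0.008))
for p in((280,245),(358,251),(366,224)): print('plateside',onz(Z,*p,0.008))
print('flange',onz(S,261.2,201,.092),onz(Z,333,315,.092))
print('slot',onz(S,255,206,.092),onz(Z,317.4,315.5,.092))
for p in((231,192),(292,280),(327,246)): print('rack',onz(S,*p,.085))
for p in((302,346),(364,348),(303,248),(358,248)): print('rackside',onz(Z,*p,.085))
E
```

```text
face c (array([ 0.5267, -0.0567,  0.1473]), np.float64(0.007018983956102237))
dogs (array([ 0.544 , -0.0456,  0.1635]), np.float64(0.0035318526754462374)) (array([ 0.5037, -0.0653,  0.1384]), np.float64(0.002833623264043317))
dog alt (array([ 0.522 , -0.046 ,  0.1582]), np.float64(0.04780325173767503)) (array([ 0.5257, -0.0648,  0.1448]), np.float64(0.04266111045704697))
plate [0.4969 0.0151 0.008 ]
plate [ 0.4735 -0.1061  0.008 ]
plate [ 0.5975 -0.1365  0.008 ]
plateside [ 0.619  -0.0061  0.008 ]
plateside [ 0.4717 -0.0122  0.008 ]
plateside [ 0.4661 -0.1095  0.008 ]
flange [0.4829 0.2502 0.092 ] [0.4799 0.2679 0.092 ]
slot [0.4657 0.2418 0.092 ] [0.5007 0.2726 0.092 ]
rack [0.4413 0.3157 0.085 ]
rack [0.4477 0.0298 0.085 ]
rack [0.5433 0.0764 0.085 ]
rackside [0.5118 0.3265 0.085 ]
rackside [0.4322 0.3164 0.085 ]
rackside [0.5527 0.1061 0.085 ]
rackside [0.4643 0.0903 0.085 ]
```

Emit:
apply_moves(
  targets=[1,-0.0325,-0.0201,0,0,0,0,1,-0.0325,-0.0201,0,0,0,0,1,-0.0325,-0.0201,0,0,0,0,1,-0.0325,-0.0201,0,0,0,0,1,-0.0325,-0.0201,0,0,0,0,1,-0.0325,-0.0201,0,0,0,0,1,-0.0325,-0.0201,0,0,0,0,1,-0.0325,-0.0201,0,0,0,0,1,-0.0325,-0.0201,0,0,0,0,1,-0.0325,-0.0201,0,0,0,0,1,-0.0325,-0.0201,0,0,0,0,1,-0.0325,-0.0201,0,0,0,0],
)

```text
t: 1.15
position: [0.4841, 0.2547, 0.2311]
orientation: [-180.0, -0.0, 163.4]
wrist_force: [0.4, 0.1, -0.4]
width: 0.0854
gripper_force: 0.0
```

Emit:
apply_moves(
  targets=[1,0,0,0,0,0,-6,1,0,0,0,0,0,-6,1,0,0,0,0,0,-6,1,0,0,0,0,0,-6,1,0,0,0,0,0,-6,1,0,0,0,0,0,-6,1,0,0,0,0,0,0,1,0,0,0,0,0,0],
)

```text
t: 1.82
position: [0.4831, 0.2563, 0.2309]
orientation: [-180.0, -0.0, -160.8]
wrist_force: [0.2, -0.6, -0.1]
width: 0.0855
gripper_force: 0.0
```

Run:
```python
from h import *
import pickle
i=imaging.get_image('wrist'); save(i,'w1'); pickle.dump(i,open('w1.pkl','wb'))
s=r.get_state();print(s['t'],s['position'],s['orientation'],s['joint_positions'])
```

```text
1.8667 [0.4832 0.2563 0.231 ] [-179.9993   -0.0296 -160.7459] [ 20.5904   2.9599 103.0417  -0.      74.0281 -88.6637]
```

View pics/w1.png

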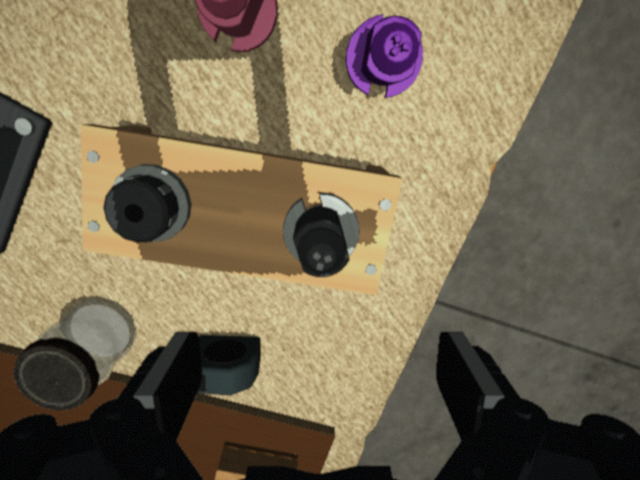

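The wrist view shows the chuck in the right-hand hole: jaws at (320,257), flange about (321,231) with the slot edge at (320,200). The collet holder is at the left hole (147,203).

Run:
```python
from h import *
import pickle
i=pickle.load(open('w1.pkl','rb'))
print('nose',onz(i,320,257,.150),'flange c',onz(i,321.5,231,.094))
a=onz(i,93,156,.085),onz(i,93,226,.085),onz(i,385,205,.085),onz(i,371,269,.085);print(*a, 'mid',sum(a)/4)
f=i['frame'][165:305,240:400];cv2.imwrite('pics/c2.png',cv2.resize(f,(640,560),interpolation=cv2.INTER_CUBIC)[...,::-1])
```

```text
nose [0.4811 0.2554 0.15  ] flange c [0.4813 0.2568 0.094 ]
[0.4848 0.0921 0.085 ] [0.5347 0.1002 0.085 ] [0.4507 0.2941 0.085 ] [0.4995 0.3026 0.085 ] mid [0.4924 0.1972 0.085 ]
```

View pics/c2.png

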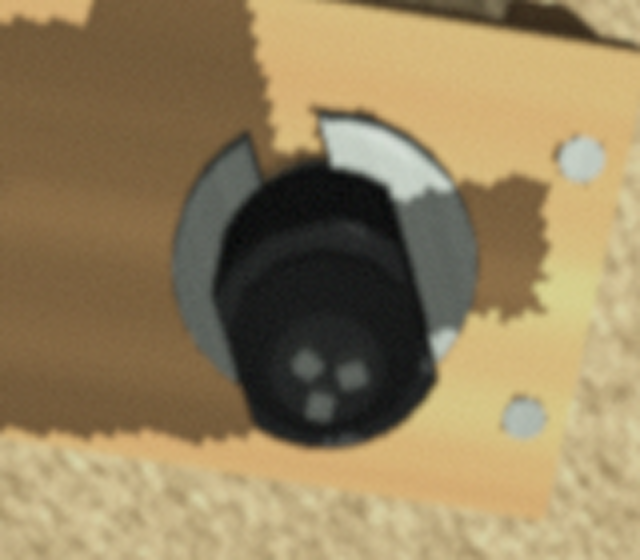

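Run:
```python
from h import *
import pickle
i=pickle.load(open('w1.pkl','rb'))
c=onz(i,321.3,230,.094);e=onz(i,310.8,195,.094);d=e-c;print(c,e,np.linalg.norm(d),np.degrees(np.arctan2(d[1],d[0])))
for a,b in(((390,190),(435,375)),((215,295),(250,415))):
    d=onz(i,240+a[0]/4,165+a[1]/4,.1)-onz(i,240+b[0]/4,165+b[1]/4,.132);print(d)
```

```text
[0.4807 0.2564 0.094 ] [0.4595 0.2414 0.094 ] 0.025928562090072216 -144.57184404376562
[-0.0186 -0.0128 -0.032 ]
[-0.0069 -0.01   -0.032 ]
```

Emit:
apply_moves(
  targets=[1,0,0,0,0,0,-5.4,1,0,0,0,0,0,-5.4,1,0,0,0,0,0,-5.4,1,0.0018,0.0013,0.03,0,0,0,1,0,0,0.03,0,0,0,1,0,0,0.025,0,0,0,1,0,0,0.025,0,0,0,1,0,0,0.022,0,0,0,1,0,0,0,0,0,0,1,0,0,0,0,0,0],
)

```text
t: 2.7
position: [0.4799, 0.2559, 0.098]
orientation: [179.9, -0.2, -144.5]
wrist_force: [0.2, 0.7, 0.2]
width: 0.0855
gripper_force: 0.0
```

Emit:
apply_moves(
  targets=[-1,0,0,0,0,0,0,-1,0,0,0,0,0,0,-1,0,0,0,0,0,0,-1,0,0,0,0,0,0,-1,0,0,0,0,0,0,-1,0,0,0,0,0,0,-1,0,0,0,0,0,0,-1,0,0,0,0,0,0],
)

```text
t: 3.37
position: [0.4822, 0.2569, 0.1009]
orientation: [-180.0, 0.1, -144.4]
wrist_force: [-0.5, 1.5, 5.5]
width: 0.0292
gripper_force: 61.5
```

Emit:
apply_moves(
  targets=[-1,0,0,-0.01,0,0,0,-1,0,0,-0.02,0,0,0,-1,0,0,-0.03,0,0,0,-1,0,0,-0.03,0,0,0,-1,0,0,-0.03,0,0,0,-1,0,0,-0.03,0,0,0,-1,0,0,0,0,0,0,-1,0,0,0,0,0,0],
)

```text
t: 4.03
position: [0.4819, 0.2566, 0.2507]
orientation: [-179.9, 0.2, -144.4]
wrist_force: [-0.1, -0.4, -5.7]
width: 0.0292
gripper_force: 60.5
```

Run:
```python
from h import *
import pickle
s=r.get_state();print(s['position'],s['orientation'],s['joint_positions'],s['width'],s['wrist_force'])
D={n:imaging.get_image(n) for n in('scene','side','wrist')};pickle.dump(D,open('d2.pkl','wb'))
f=lambda n,u,v,s:cv2.resize(D[n]['frame'][v-s*3//4:v+s*3//4,u-s:u+s],(400,300),interpolation=cv2.INTER_CUBIC)
T=s['position'];p=proj(D['scene'],T),proj(D['side'],T);print(p)
w=D['wrist']['frame'];w=cv2.resize(w,(400,300))
m=np.vstack([np.hstack([f('scene',max(int(p[0][0]),60),max(int(p[0][1]),45),60),f('side',int(p[1][0]),int(p[1][1]),60)]),np.hstack([w,f('side',330,190,60)])])
cv2.imwrite('pics/c3.png',m[...,::-1])
```

```text
[0.4819 0.2566 0.2507] [-179.9414    0.1767 -144.4033] [  20.6706    1.7353  102.1503   -0.0114   75.9286 -104.9233] 0.029167736744582527 [-0.0805 -0.3757 -5.7491]
((np.float64(251.49014806666753), np.float64(133.97812755088285)), (np.float64(335.44739262607413), np.float64(210.88706547548892)))
```

View pics/c3.png

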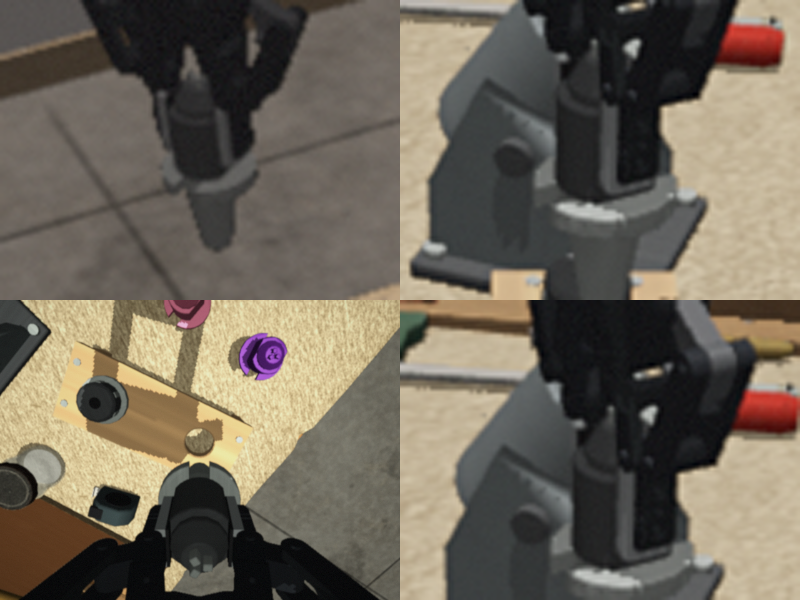

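The chuck hangs upright in the fingers, and the collet holder and rack are undisturbed. Next I go to a tilted pose that looks square-on into the spindle.

```bash
cat >> h.py <<'E'
def frame(psi,phi):
    "tool rotation for seating: stand yaw psi, dog angle phi (deg)"
    M=mouthR(psi); return M@R.from_euler('z',phi,degrees=True).as_matrix()@np.diag([-1,1,-1])
def mouthR(psi):
    c,s=np.cos(np.radians(psi)),np.sin(np.radians(psi)); C,S=np.cos(np.radians(35)),np.sin(np.radians(35))
    return np.c_[[C*c,C*s,S],[-s,c,0],[-S*c,-S*s,C]]
def delta(tgt,Rt):
    s=r.get_state(); R0=R.from_euler('xyz',s['orientation'],degrees=True).as_matrix()
    d=np.array(tgt)-s['position']; w=R.from_matrix(R0.T@Rt).as_rotvec(degrees=True)
    print('shift first, tool axes mm',R0.T@d*1000,'turn',w,'| shift in target axes',Rt.T@d*1000)
E
python3 - <<'E'
from h import *
Rt=frame(-6,28); m=np.array([.529,-.0555,.15]); t=m-.12*Rt[:,2]-.06*Rt[:,0]; print(Rt,t); delta(t,Rt)
E
```

```text
[[-0.7684 -0.2902  0.5704]
 [-0.3913  0.9183 -0.06  ]
 [-0.5064 -0.2693 -0.8192]] [ 0.5067 -0.0248  0.2787]
shift first, tool axes mm [ 140.9366 -243.9669  -32.2927] turn [ 20.0704 -29.1655  13.2081] | shift in target axes [  71.9123 -274.2664    5.6876]
```

Emit:
apply_moves(
  targets=[-1,0.0176,-0.0305,-0.004,0,0,0,-1,0.0176,-0.0305,-0.004,0,0,0,-1,0.0176,-0.0305,-0.004,0,0,0,-1,0.0176,-0.0305,-0.004,0,0,0,-1,0.0176,-0.0305,-0.004,0,0,0,-1,0.0176,-0.0305,-0.004,0,0,0,-1,0.0176,-0.0305,-0.004,0,0,0,-1,0.0176,-0.0305,-0.004,0,0,0],
)

```text
t: 4.85
position: [0.5069, -0.0254, 0.2783]
orientation: [179.8, -0.2, -144.4]
wrist_force: [0.8, 0.2, -3.4]
width: 0.0292
gripper_force: 60.8
```

Emit:
apply_moves(
  targets=[-1,0,0,0,3.345,-4.86,2.2,-1,0,0,0,3.345,-4.86,2.2,-1,0,0,0,3.345,-4.86,2.2,-1,0,0,0,3.345,-4.86,2.2,-1,0,0,0,3.345,-4.86,2.2,-1,0,0,0,3.345,-4.86,2.2,-1,0,0,0,0,0,0,-1,0,0,0,0,0,0,-1,0,0,0,0,0,0],
)

```text
t: 5.6
position: [0.5087, -0.024, 0.2807]
orientation: [-161.9, 30.6, -153.0]
wrist_force: [0.6, -0.1, -2.9]
width: 0.0293
gripper_force: 61.6
```

Run:
```python
from h import *
import pickle
s=r.get_state();print(s['position'],s['orientation'],s['joint_positions'],s['width'])
i=imaging.get_image('wrist');pickle.dump(i,open('w2.pkl','wb'));save(i,'w2');print(np.array(i['cam_to_world']))
```

```text
[ 0.5087 -0.024   0.2807] [-161.8506   30.6316 -152.9833] [ -13.1967  -27.2555  128.4741    6.172    44.0269 -128.3017] 0.02932192141167364
[[-0.2898 -0.5409 -0.7896  0.3638]
 [ 0.9187 -0.3886 -0.071  -0.0491]
 [-0.2684 -0.7459  0.6095  0.3561]
 [ 0.      0.      0.      1.    ]]
```

View pics/w2.png

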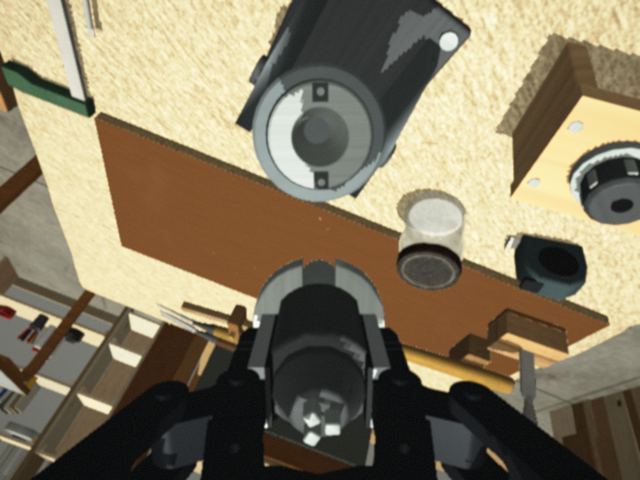

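The wrist view shows the spindle face centred near (320,137), with dogs at (320,92) and (321,181), vertical in the picture and so already in line with the chuck's slot at (319,268). Next I measure the centre and the stand yaw from plate edges.

Run:
```python
from h import *
import pickle
S=pickle.load(open('d.pkl','rb'))['scene'];W=pickle.load(open('w2.pkl','rb'))
def dk(im): 
    h=cv2.cvtColor(im['frame'],cv2.COLOR_RGB2HSV);return (h[...,1]<70)&(h[...,2]<130)
m=dk(S)
bot=[(u,max(v for v in range(310,375) if m[v,u])) for u in range(350,400,3)]
lef=[(min(u for u in range(305,350) if m[v,u]),v) for v in range(310,345,3)]
def yaw(im,pts,z=.01):
    P=np.array([onz(im,*p,z) for p in pts]);l=cv2.fitLine(P[:,:2].astype(np.float32),cv2.DIST_HUBER,0,.001,.001).ravel()
    return np.degrees(np.arctan2(l[1],l[0])),P[0],P[-1]
print('bot',yaw(S,bot,0),'left',yaw(S,lef,0))
m=dk(W); rt=[(max(u for u in range(370,480) if m[v,u]),v) for v in range(50,125,4)]
print('wr',yaw(W,rt,.005),rt[::4])
# face ring
g=cv2.cvtColor(W['frame'],cv2.COLOR_RGB2GRAY);hs=cv2.cvtColor(W['frame'],cv2.COLOR_RGB2HSV)
print('gray row137',g[137,245:395:4].tolist());print('col320',g[60:210:3,320].tolist());print('col335',g[60:210:3,340].tolist())
```

```text
bot (np.float32(-12.456107), array([ 0.4882, -0.1125,  0.    ]), array([ 0.5764, -0.1309,  0.    ])) left (np.float32(78.77298), array([0.4903, 0.0068, 0.    ]), array([ 0.4744, -0.071 ,  0.    ]))
wr (np.float32(-5.4715953), array([0.5072, 0.0134, 0.005 ]), array([0.5844, 0.006 , 0.005 ])) [(456, 50), (442, 66), (428, 82), (418, 98), (409, 114)]
gray row137 [220, 230, 154, 165, 167, 142, 211, 229, 228, 228, 229, 227, 63, 63, 63, 71, 89, 89, 92, 88, 90, 81, 84, 90, 92, 91, 121, 133, 136, 134, 134, 129, 76, 89, 85, 66, 97, 120]
col320 [50, 60, 76, 86, 89, 90, 70, 81, 57, 96, 130, 127, 73, 52, 117, 132, 94, 94, 94, 92, 87, 91, 89, 90, 90, 89, 91, 88, 73, 71, 71, 70, 71, 73, 71, 78, 132, 95, 54, 61, 127, 133, 80, 112, 171, 172, 170, 133, 78, 84]
col335 [54, 55, 55, 68, 86, 86, 87, 85, 69, 111, 134, 134, 133, 133, 132, 137, 133, 133, 126, 106, 100, 99, 96, 98, 95, 92, 91, 89, 85, 84, 81, 77, 89, 122, 131, 133, 136, 135, 130, 134, 138, 109, 103, 161, 170, 163, 221, 236, 233, 209]
```

Run:
```python
from h import *
import pickle
W=pickle.load(open('w2.pkl','rb'));D=pickle.load(open('d.pkl','rb'))
for p in((456,50),(442,66),(428,82)): print(onz(W,*p,.005))
g=cv2.cvtColor(W['frame'],cv2.COLOR_RGB2GRAY)
# dogs: dark blob centroids
for v0,v1 in((88,105),(168,192)):
    sub=(g[v0:v1,306:336]<100).astype(np.uint8);n,_,st,ce=cv2.connectedComponentsWithStats(sub);print(v0,[(st[k].tolist(),ce[k]+[306,v0]) for k in range(1,n) if st[k,4]>15])
c=onz(W,319.5,135.5,.15);print('mouth',c)
def onplane(im,u,v,p,n):
    o,d=ray(im,u,v);return o+d*(n@(p-o))/(n@d)
s=r.get_state();R0=R.from_euler('xyz',s['orientation'],degrees=True).as_matrix()
print('mouth in tool mm',R0.T@(c-s['position'])*1e3)
for psi in(-9,-12):
    M=mouthR(psi);n=M[:,2]
    q=[M.T@(onplane(W,u,v,c+n*.007,n)-c)*1e3 for u,v in((320.5,92),(320.5,181))]
    d=q[0]-q[1];print(psi,q,np.degrees(np.arctan2(-d[1],-d[0])), 'tool tilt err', np.degrees(np.arccos(-n@R0[:,2])))
    print(' scene/side proj of centre',proj(D['scene'],c),proj(D['side'],c))
# flange of held chuck
print('flange y', [g[v,240:400:3].tolist() for v in (300,)])
```

```text
[0.5072 0.0134 0.005 ]
[0.5231 0.0102 0.005 ]
[0.5401 0.0067 0.005 ]
88 [([6, 0, 16, 14, 178], array([319.4438,  95.2865]))]
168 [([8, 3, 15, 18, 210], array([321.4238, 179.0381]))]
mouth [ 0.5252 -0.0577  0.15  ]
mouth in tool mm [ 68.8879   0.4667 118.7441]
-9 [array([-21.4181, -12.1715,   7.    ]), array([22.6383, 13.7958,  7.    ])] 30.515589897335126 tool tilt err 1.8837842017069917
 scene/side proj of centre (np.float64(354.57205830768766), np.float64(271.7318844196271)) (np.float64(334.7903537809596), np.float64(169.2199910363797))
-12 [array([-20.8596, -13.3011,   7.    ]), array([22.0887, 14.604 ,  7.    ])] 33.0132092944344 tool tilt err 3.5989885023603145
 scene/side proj of centre (np.float64(354.57205830768766), np.float64(271.7318844196271)) (np.float64(334.7903537809596), np.float64(169.2199910363797))
flange y [[233, 234, 235, 237, 236, 230, 118, 146, 145, 145, 147, 146, 143, 140, 50, 30, 25, 27, 33, 26, 28, 31, 27, 27, 28, 27, 28, 27, 27, 27, 26, 26, 27, 28, 30, 25, 26, 29, 27, 113, 135, 134, 137, 134, 133, 134, 124, 99, 91, 92, 95, 96, 92, 92]]
```

Run:
```python
from h import *
import pickle
W=pickle.load(open('w2.pkl','rb'))
s=r.get_state();R0=R.from_euler('xyz',s['orientation'],degrees=True).as_matrix()
for xc in(0,.002):
    print(xc,[proj(W,s['position']+R0@np.array(p)) for p in((xc+.02625,-.0063,.016),(xc+.02625,.0063,.016),(xc+.02625,0,.007),(xc,-.027,.007),(xc,.027,.007))])
g=cv2.cvtColor(W['frame'],cv2.COLOR_RGB2GRAY)
for u in(298,342,290,350): print(u,g[252:290:2,u].tolist())
for v in(262,268): print(v,g[v,290:352:2].tolist())
Rt=frame(-11.8,33);c=np.array([.5252,-.0577,.15])
t=c-Rt@[.0015,0,.0159+.06];print(t);delta(t,Rt)
```

```text
0 [(np.float64(303.60670042294674), np.float64(258.785833645308)), (np.float64(334.54977019640813), np.float64(258.77362227590896)), (np.float64(319.1295248800539), np.float64(266.7036628481284)), (np.float64(252.74697429070966), np.float64(327.01266292354137)), (np.float64(385.4479964840481), np.float64(326.94457863383394))]
0.002 [(np.float64(303.54939493765636), np.float64(254.14869842902283)), (np.float64(334.6104105112016), np.float64(254.1366906190733)), (np.float64(319.13148895129865), np.float64(261.8508266703102)), (np.float64(252.49561188809247), np.float64(322.63229551557015)), (np.float64(385.7027874268109), np.float64(322.56496467337206))]
298 [91, 92, 93, 101, 77, 62, 65, 96, 128, 139, 138, 138, 137, 140, 137, 137, 139, 127, 60]
342 [93, 91, 92, 97, 93, 74, 75, 82, 116, 134, 134, 135, 133, 134, 135, 134, 135, 135, 111]
290 [92, 94, 93, 91, 101, 96, 65, 65, 82, 124, 141, 144, 145, 146, 146, 144, 145, 146, 148]
350 [92, 95, 94, 93, 95, 94, 76, 69, 69, 91, 120, 127, 128, 130, 130, 132, 131, 133, 132]
262 [96, 79, 63, 65, 62, 61, 73, 95, 96, 90, 76, 74, 62, 67, 64, 64, 64, 63, 73, 89, 104, 95, 92, 81, 77, 76, 74, 77, 81, 89, 94]
268 [82, 94, 110, 126, 128, 131, 92, 72, 61, 63, 62, 62, 63, 63, 63, 63, 62, 62, 62, 60, 61, 63, 79, 125, 130, 123, 116, 103, 88, 76, 69]
[ 0.4838 -0.0482  0.2129]
shift first, tool axes mm [64.7485  4.232  43.0407] turn [ 2.8494  2.0054 -0.2972] | shift in target axes [63.1787  6.7539 45.0069]
```

Emit:
apply_moves(
  targets=[-1,0,0,0,2.85,2.0,-0.3,-1,0.022,0.002,0.01,0,0,0,-1,0.022,0.002,0.01,0,0,0,-1,0.0207,0.0028,0.01,0,0,0,-1,0,0,0.015,0,0,0,-1,0,0,0,0,0,0,-1,0,0,0,0,0,0,-1,0,0,0,0,0,0],
)

```text
t: 6.32
position: [0.4835, -0.0489, 0.2138]
orientation: [-159.0, 28.9, -153.3]
wrist_force: [0.4, -0.4, -2.6]
width: 0.0292
gripper_force: 61.7
```

Run:
```python
from h import *
import pickle
s=r.get_state();print(s['position'],s['orientation'],s['joint_positions'],s['wrist_force'],s['moment'])
Rt=frame(-11.8,33);c=np.array([.5252,-.0577,.15]);delta(c-Rt@[0,0,.0159+.06],Rt)
D={n:imaging.get_image(n) for n in('scene','side','wrist')};pickle.dump(D,open('d3.pkl','wb'))
f=lambda n,u,v,s:cv2.resize(D[n]['frame'][v-s*3//4:v+s*3//4,u-s:u+s],(400,300),interpolation=cv2.INTER_CUBIC)
m=np.vstack([np.hstack([f('scene',350,255,44),f('side',336,160,44)]),np.hstack([f('wrist',320,210,120),f('wrist',320,250,220)])])
cv2.imwrite('pics/c4.png',m[...,::-1])
```

```text
[ 0.4835 -0.0489  0.2138] [-159.0044   28.9163 -153.348 ] [ -15.356   -26.682   135.4882    3.491    36.1035 -128.7079] [ 0.4075 -0.3617 -2.6447] [ 0.1505  0.6778 -0.0368]
shift first, tool axes mm [1.4704 0.8029 0.7548] turn [-0.0988  0.1663 -0.0211] | shift in target axes [1.4679 0.8021 0.7604]
```

View pics/c4.png

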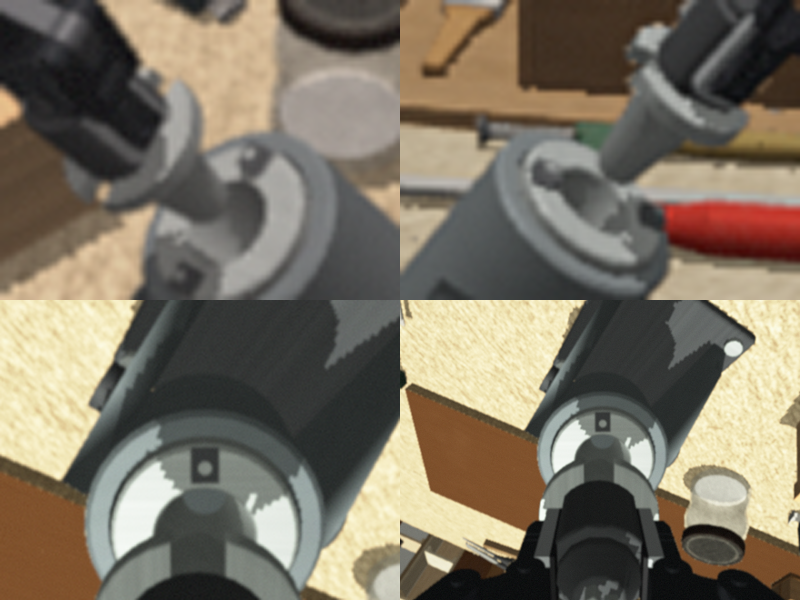

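Run:
```python
from h import *
import pickle
W=pickle.load(open('d3.pkl','rb'))['wrist'];s=r.get_state();R0=R.from_euler('xyz',s['orientation'],degrees=True).as_matrix()
g=cv2.cvtColor(W['frame'],cv2.COLOR_RGB2GRAY)
for v in(230,236,242):
    print(v,g[v,255:275].tolist(),g[v,370:395].tolist())
sub=(g[205:240,308:338]<70).astype(np.uint8);n,_,st,ce=cv2.connectedComponentsWithStats(sub);print([(st[k].tolist(),ce[k]+[308,205]) for k in range(1,n) if st[k,4]>15])
print(g[210,305:340].tolist())
for p in((0,0,.076),(-.0,0,.06)): print(proj(W,s['position']+R0@np.array(p)))
P=s['position']+R0@np.array([-.0,0,.076])
for u,v in((323,220),): 
    o,d=ray(W,u,v);n=R0[:,2];q=o+d*(n@(P-n*.007-o))/(n@d);print('dog in tool mm',R0.T@(q-s['position'])*1e3)
```

```text
230 [103, 120, 125, 140, 160, 172, 174, 174, 173, 173, 173, 173, 173, 173, 173, 169, 144, 96, 61, 75] [79, 66, 64, 73, 103, 135, 156, 165, 163, 161, 161, 161, 163, 164, 163, 160, 150, 121, 96, 86, 73, 57, 46, 44, 43]
236 [129, 142, 164, 174, 177, 177, 175, 176, 176, 173, 177, 178, 173, 148, 99, 66, 94, 136, 167, 190] [125, 112, 113, 104, 82, 63, 79, 123, 153, 164, 163, 163, 163, 164, 165, 162, 163, 162, 156, 132, 104, 90, 81, 62, 46]
242 [163, 175, 179, 177, 179, 177, 178, 176, 178, 177, 176, 159, 105, 69, 112, 167, 203, 229, 242, 244] [233, 233, 230, 207, 165, 128, 96, 68, 84, 124, 154, 163, 166, 164, 164, 164, 164, 163, 163, 160, 148, 118, 97, 88, 67]
[([7, 4, 16, 20, 233], array([322.5665, 217.6738]))]
[102, 103, 105, 106, 110, 110, 115, 117, 112, 90, 66, 54, 55, 56, 55, 57, 54, 55, 56, 55, 54, 53, 53, 54, 54, 66, 91, 107, 113, 112, 109, 104, 97, 95, 96]
(np.float64(321.3227875167218), np.float64(262.48815715698055))
(np.float64(321.49579579287854), np.float64(273.1264189630908))
dog in tool mm [26.5655  0.79   69.    ]
```

The picture shows the taper just above the bore with the slot in line with the dog. A small (1.2, 0.9 mm) correction remains, then I descend along the axis.

Emit:
apply_moves(
  targets=[-1,0.0012,0.0009,0,0,0,0,-1,0,0,0.01,0,0,0,-1,0,0,0.01,0,0,0,-1,0,0,0.01,0,0,0,-1,0,0,0.01,0,0,0,-1,0,0,0.005,0,0,0,-1,0,0,0,0,0,0,-1,0,0,0,0,0,0],
)

```text
t: 7.13
position: [0.5057, -0.0533, 0.1737]
orientation: [-159.1, 28.8, -153.4]
wrist_force: [0.1, 0.4, -4.6]
width: 0.0294
gripper_force: 61.8
```

```bash
cat > st.py <<'E'
from h import *
s=r.get_state();Rt=frame(-11.8,33);c=np.array([.5252,-.0577,.15]);R0=R.from_euler('xyz',s['orientation'],degrees=True).as_matrix()
print('t',s['t'],'F tool',R0.T@s['wrist_force'],'M tool',R0.T@s['moment'],'w',s['width'],s['gripper_force']);delta(c-Rt@[0,0,.0159],Rt)
E
python3 st.py
```

```text
t 7.1333 F tool [1.9996 1.802  3.7484] M tool [-0.3806  0.5369 -0.0244] w 0.02940345638980201 61.812253658663394
shift first, tool axes mm [-2.1926 -1.8372 14.974 ] turn [ 0.0018  0.0246 -0.0282] | shift in target axes [-2.1981 -1.8378 14.9731]
```

Emit:
apply_moves(
  targets=[-1,0,0,0,0,0,0,-1,0,0,0,0,0,0],
)

```text
t: 7.3
position: [0.5058, -0.0534, 0.1742]
orientation: [-159.1, 28.8, -153.4]
wrist_force: [-0.7, 0.1, -4.5]
width: 0.0291
gripper_force: 61.8
```

```bash
python3 st.py
python3 - <<'E'
from h import *
for k in range(4): 
    i=imaging.get_image('wrist'); s=r.get_state(); print(s['t'],s['position'],s['wrist_force'])
E
```

```text
t 7.3 F tool [2.6967 1.6673 3.2505] M tool [-0.3715  0.5132 -0.0278] w 0.029053601008993516 61.81200603388788
shift first, tool axes mm [-1.8661 -1.5489 15.3449] turn [-0.0448  0.0828 -0.0318] | shift in target axes [-1.8875 -1.5619 15.341 ]
7.35 [ 0.5057 -0.0534  0.1741] [-0.17    0.1483 -3.7015]
7.4 [ 0.5057 -0.0534  0.1741] [-0.5577  0.0115 -4.3994]
7.45 [ 0.5057 -0.0534  0.174 ] [ 0.2709 -0.2353 -3.3483]
7.5 [ 0.5057 -0.0534  0.1739] [-0.2349 -0.5552 -4.564 ]
```

Run:
```python
from h import *
W=imaging.get_image('wrist');s=r.get_state();R0=R.from_euler('xyz',s['orientation'],degrees=True).as_matrix()
T=np.array(W['cam_to_world']);print('cam in tool',R0.T@(T[:3,3]-s['position']))
g=cv2.cvtColor(W['frame'],cv2.COLOR_RGB2GRAY)
for p in((25.7,0,24.3),(0,0,31.3),(32,0,31.3),(27,0,7)): print(p,proj(W,s['position']+R0@np.array(p)/1e3))
f=W['frame'][170:320,220:420];cv2.imwrite('pics/c5.png',cv2.resize(f,(800,600),interpolation=cv2.INTER_CUBIC)[...,::-1])
```

```text
cam in tool [ 0.0825 -0.0012 -0.1432]
(25.7, 0, 24.3) (np.float64(321.54552860098227), np.float64(249.38878781520623))
(0, 0, 31.3) (np.float64(321.3265545167576), np.float64(297.1378435128743))
(32, 0, 31.3) (np.float64(321.475683195737), np.float64(230.627095955857))
(27, 0, 7) (np.float64(321.83776997507175), np.float64(260.58058417293347))
```

View pics/c5.png

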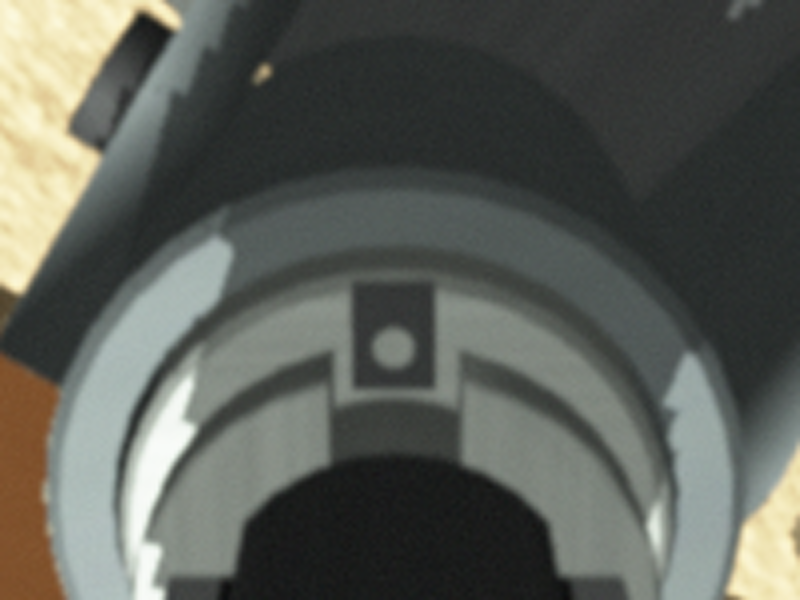

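The close view shows the dog (394,335 in the crop) centred in the slot (333–462), with the rotation in line. The flange needs only about -1.6 mm in x and -0.4 mm in y.

Emit:
apply_moves(
  targets=[-1,-0.0016,-0.0004,0,0,0,0,-1,0,0,0.003,0,0,0,-1,0,0,0.003,0,0,0,-1,0,0,0,0,0,0,-1,0,0,0,0,0,0],
)

```text
t: 7.97
position: [0.5101, -0.0537, 0.1688]
orientation: [-159.2, 28.7, -153.4]
wrist_force: [0.2, -0.3, -3.2]
width: 0.0292
gripper_force: 61.8
```

```bash
python3 st.py
```

```text
t 7.9667 F tool [1.5148 0.679  2.7771] M tool [-0.416   0.5463 -0.0429] w 0.029211016356005984 61.812314725084434
shift first, tool axes mm [-1.2187 -1.7579  8.4683] turn [ 0.032  -0.0266 -0.0417] | shift in target axes [-1.2135 -1.7541  8.4699]
```

Emit:
apply_moves(
  targets=[-1,-0.0006,-0.0002,0,0,0,0,-1,0,0,0.002,0,0,0,-1,0,0,0.001,0,0,0,-1,0,0,0,0,0,0,-1,0,0,0,0,0,0],
)

```text
t: 8.38
position: [0.5125, -0.0541, 0.1672]
orientation: [-159.1, 28.8, -153.4]
wrist_force: [-0.0, 0.0, -4.8]
width: 0.0294
gripper_force: 61.8
```

```bash
python3 st.py
```

```text
t 8.3833 F tool [2.2938 1.5149 3.8824] M tool [-0.4044  0.591  -0.0034] w 0.029369569720802745 61.81245410320116
shift first, tool axes mm [-0.2696 -1.3045  5.7542] turn [-0.0019  0.0185 -0.0396] | shift in target axes [-0.2706 -1.3048  5.7541]
```

Emit:
apply_moves(
  targets=[-1,0,-0.0002,0.001,0,0,0,-1,0,0,0.001,0,0,0,-1,0,0,0,0,0,0,-1,0,0,0,0,0,0],
)

```text
t: 8.72
position: [0.5137, -0.0545, 0.1657]
orientation: [-159.1, 28.8, -153.4]
wrist_force: [-0.4, 0.2, -3.8]
width: 0.0289
gripper_force: 61.8
```

```bash
python3 st.py
```

```text
t 8.7167 F tool [2.0684 1.5186 2.8527] M tool [-0.3216  0.5713  0.0165] w 0.02890114426071154 61.812515586043446
shift first, tool axes mm [-0.2374 -1.0461  3.7801] turn [-0.0072  0.0224 -0.043 ] | shift in target axes [-0.2381 -1.0467  3.7799]
```

No contact yet and well past dog height, so I continue gently.

Emit:
apply_moves(
  targets=[-1,0,0,0.001,0,0,0,-1,0,0,0.0005,0,0,0,-1,0,0,0,0,0,0,-1,0,0,0,0,0,0],
)

```text
t: 9.05
position: [0.5145, -0.0546, 0.1644]
orientation: [-159.1, 28.8, -153.4]
wrist_force: [0.2, 0.9, -3.9]
width: 0.0287
gripper_force: 61.8
```

```bash
python3 st.py
```

```text
t 9.05 F tool [1.3623 1.9742 3.1786] M tool [-0.357   0.5514  0.0248] w 0.028705930017524823 61.81240412932311
shift first, tool axes mm [-0.237  -1.126   2.2832] turn [-0.0006  0.0219 -0.0407] | shift in target axes [-0.2371 -1.1262  2.2831]
```

Emit:
apply_moves(
  targets=[-1,0,0,0.001,0,0,0,-1,0,0,0.0005,0,0,0,-1,0,0,0,0,0,0,-1,0,0,0,0,0,0],
)

```text
t: 9.38
position: [0.5154, -0.0548, 0.1633]
orientation: [-159.1, 28.8, -153.4]
wrist_force: [-0.6, -0.2, -4.2]
width: 0.0292
gripper_force: 61.8
```

```bash
python3 st.py
```

```text
t 9.3833 F tool [2.5765 1.2983 3.0785] M tool [-0.3688  0.6089  0.0162] w 0.029150815735888125 61.81223685155601
shift first, tool axes mm [-0.1946 -1.0628  0.8044] turn [-0.0056  0.0253 -0.0426] | shift in target axes [-0.1942 -1.063   0.8043]
```

Emit:
apply_moves(
  targets=[-1,0,0,0.001,0,0,0,-1,0,0,0.0005,0,0,0,-1,0,0,0,0,0,0,-1,0,0,0,0,0,0],
)

```text
t: 9.72
position: [0.5156, -0.0549, 0.163]
orientation: [-159.2, 28.7, -153.4]
wrist_force: [-16.7, 1.0, 12.1]
width: 0.0293
gripper_force: 65.1
```

```bash
python3 st.py
```

```text
t 9.7167 F tool [  6.9179   1.6043 -19.3663] M tool [-0.6889  1.3393 -0.0249] w 0.029332893749777857 65.12460871962958
shift first, tool axes mm [-0.1405 -1.0006  0.4516] turn [ 0.0352 -0.0439  0.0094] | shift in target axes [-0.1403 -1.0003  0.4523]
```

Emit:
apply_moves(
  targets=[-1,0.0004,0,0,0,0,0,-1,0,0,0,0,0,0,-1,0,0,0,0,0,0],
)

```text
t: 9.97
position: [0.5156, -0.0549, 0.163]
orientation: [-159.2, 28.8, -153.4]
wrist_force: [-15.2, 2.7, 11.0]
width: 0.0289
gripper_force: 64.7
```

```bash
python3 st.py
python3 - <<'E'
from h import *
import pickle
D={n:imaging.get_image(n) for n in('scene','side','wrist')};pickle.dump(D,open('d4.pkl','wb'))
f=lambda n,u,v,s:cv2.resize(D[n]['frame'][v-s*3//4:v+s*3//4,u-s:u+s],(400,300),interpolation=cv2.INTER_CUBIC)
m=np.vstack([np.hstack([f('scene',355,270,40),f('side',336,170,40)]),np.hstack([f('wrist',320,250,80),f('wrist',320,250,200)])])
cv2.imwrite('pics/c6.png',m[...,::-1])
E
```

```text
t 9.9667 F tool [  5.6124   3.0678 -17.8761] M tool [-0.914   1.1271 -0.0549] w 0.02887680851073389 64.67160782349808
shift first, tool axes mm [-0.1507 -0.98    0.457 ] turn [ 0.0253  0.0084 -0.0059] | shift in target axes [-0.1507 -0.9798  0.4575]
```

View pics/c6.png

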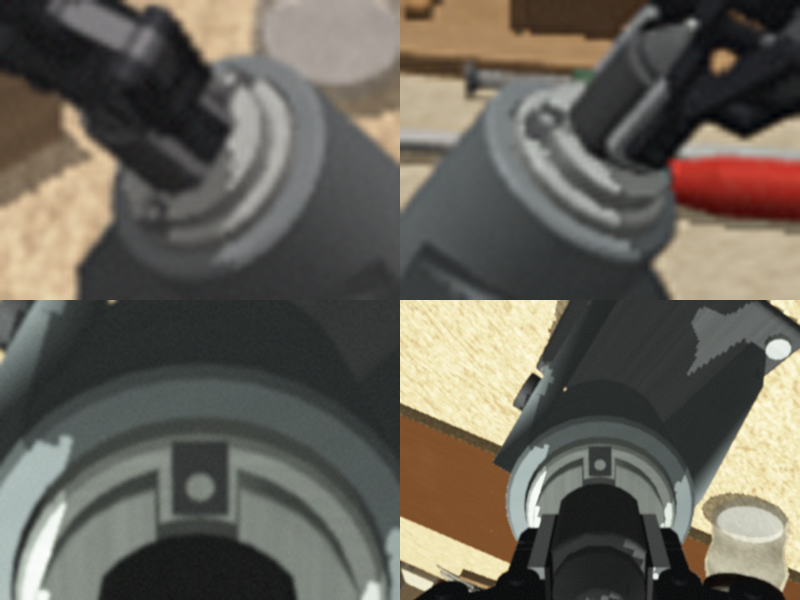

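The dog sits inside the slot and the flange is down on the face. I ease the push off and let go.

Emit:
apply_moves(
  targets=[-1,0,0,-0.0004,0,0,0,-0.2,0,0,0,0,0,0,0,0,0,0,0,0,0,0.3,0,0,0,0,0,0,0.6,0,0,0,0,0,0,0.6,0,0,0,0,0,0,0.6,0,0,0,0,0,0],
)

```text
t: 10.7
position: [0.516, -0.0553, 0.1625]
orientation: [-159.1, 28.8, -153.4]
wrist_force: [-0.7, 0.0, -1.1]
width: 0.0681
gripper_force: 0.0
```

```bash
python3 st.py
python3 - <<'E'
from h import *
import pickle
D0=pickle.load(open('d4.pkl','rb'))
for n in('scene','side'):
    i=imaging.get_image(n); u,v=(355,270) if n=='scene' else (336,170)
    a,b=[cv2.cvtColor(x['frame'],cv2.COLOR_RGB2GRAY)[v-10:v+25,u-25:u+30].astype(np.float32) for x in(D0[n],i)]
    print(n,cv2.phaseCorrelate(a,b))
E
```

```text
t 10.7 F tool [1.1197 0.5558 0.5007] M tool [-0.1327  0.2407 -0.0268] w 0.06808531330834416 0.0
shift first, tool axes mm [-0.2136 -0.7419 -0.2047] turn [-0.037   0.0621 -0.0422] | shift in target axes [-0.2129 -0.7419 -0.2054]
scene ((-0.2816547009961248, -0.19798945449365846), 0.6991881244712406)
side ((0.19913084466369924, 0.011984043863328964), 0.6146976914670732)
```

Emit:
apply_moves(
  targets=[0.6,0,0,-0.005,0,0,0,0.6,0,0,-0.015,0,0,0,0.6,0,0,-0.03,0,0,0,0.6,0,0,-0.03,0,0,0,0.6,0,0,-0.03,0,0,0,0.6,0,0,-0.03,0,0,0,0.6,0,0,0,0,0,0,0.6,0,0,0,0,0,0],
)

```text
t: 11.47
position: [0.4377, -0.0389, 0.2802]
orientation: [-158.8, 29.1, -153.3]
wrist_force: [-0.1, -0.2, 0.1]
width: 0.0683
gripper_force: 0.0
```

Run:
```python
from h import *
import pickle
W=imaging.get_image('wrist');S=imaging.get_image('scene');Z=imaging.get_image('side');pickle.dump((W,S,Z),open('d5.pkl','wb'))
print(r.get_state()['t'],r.get_state()['position'])
c=np.array([.5252,-.0577,.15]);n=mouthR(-11.8)[:,2]
def hull(im,box,th):
    u0,v0,u1,v1=box;g=cv2.cvtColor(im['frame'],cv2.COLOR_RGB2GRAY)[v0:v1,u0:u1]; return g
M=mouthR(-11.8)
for nm,i in(('w',W),('s',S),('z',Z)):
    print(nm,'origin',proj(i,c),'tip',proj(i,c+n*.067),'flange rim',[np.round(proj(i,c+n*.009+M@np.array([.027*np.cos(a),.027*np.sin(a),0])),1) for a in np.radians([123,303])])
f=lambda i,u,v,s:cv2.resize(i['frame'][v-s*3//4:v+s*3//4,u-s:u+s],(400,300),interpolation=cv2.INTER_CUBIC)
cv2.imwrite('pics/c7.png',np.hstack([f(S,345,255,50),f(Z,340,155,50)])[...,::-1])
g=cv2.cvtColor(W['frame'],cv2.COLOR_RGB2GRAY)
# dark body columns in wrist view: left/right edges per row; flange bright edges
o=proj(W,c+n*.009);u0=int(o[0])
for v in range(int(o[1])-40,int(o[1])+70,10):
    row=g[v,u0-70:u0+70].astype(int);e=np.where(abs(np.diff(row))>18)[0]+u0-70;print(v,e.tolist())
```

```text
11.6167 [ 0.4364 -0.0386  0.275 ]
w origin (np.float64(321.60807032744935), np.float64(221.7616260403907)) tip (np.float64(321.871117632313), np.float64(251.33145691974562)) flange rim [array([358.7, 225. ]), array([284.6, 225. ])]
s origin (np.float64(354.5805321222266), np.float64(271.7390764473953)) tip (np.float64(332.19262324035236), np.float64(253.31920367580267)) flange rim [array([340.7, 264.9]), array([363.2, 274.1])]
z origin (np.float64(334.78963037830596), np.float64(169.21470925420317)) tip (np.float64(356.3890365197911), np.float64(144.41251753337258)) flange rim [array([339.6, 176.7]), array([335.7, 155.6])]
185 [262, 263, 264, 265, 278, 282, 294, 295, 315, 316, 327, 328, 355, 356, 361, 362]
195 [257, 258, 259, 272, 275, 285, 286, 288, 289, 290, 291, 294, 295, 300, 301, 302, 306, 307, 315, 316, 327, 328, 358, 359, 360, 368, 369]
205 [258, 259, 260, 261, 262, 263, 266, 267, 268, 280, 282, 283, 284, 285, 288, 289, 291, 292, 305, 306, 307, 337, 338, 363, 364, 372, 373, 374]
215 [255, 258, 259, 260, 267, 268, 277, 278, 279, 280, 281, 282, 299, 300, 301, 343, 344, 350, 351, 357, 358, 359, 360, 362, 363, 365, 366, 374, 375, 389]
225 [266, 267, 277, 278, 279, 280, 281, 297, 298, 299, 305, 306, 341, 346, 347, 358, 362, 363, 364, 365, 374, 384, 386, 387, 388]
235 [268, 269, 282, 283, 298, 299, 300, 344, 345, 346, 360, 361, 363, 378, 379, 380]
245 [273, 274, 287, 288, 298, 299, 300, 314, 315, 316, 320, 321, 322, 344, 345, 346, 355, 368, 369]
255 [281, 282, 299, 300, 315, 316, 317, 321, 322, 323, 345, 360, 361]
265 [295, 373, 374, 375]
275 []
285 []
```

Run:
```python
from h import *
import pickle
W,S,Z=pickle.load(open('d5.pkl','rb'))
def jaws(im,u,v,s,th):
    g=cv2.cvtColor(im['frame'],cv2.COLOR_RGB2GRAY)[v-s:v+s,u-s:u+s];n,_,st,ce=cv2.connectedComponentsWithStats((g>th).astype(np.uint8))
    return [(st[k,4],np.round(ce[k]+[u-s,v-s],1).tolist()) for k in range(1,n) if 2<st[k,4]<60]
print('w',jaws(W,321,250,18,75),'\ns',jaws(S,332,253,9,90),'\nz',jaws(Z,356,144,9,90))
# dogs in wrist & tip in mouth frame using both
c=np.array([.5252,-.0577,.15]);M=mouthR(-11.8)
for p in((-.0216,-.014,.007),(.0216,.014,.007)): print('dog pred',proj(W,c+M@np.array(p)))
g=cv2.cvtColor(W['frame'],cv2.COLOR_RGB2GRAY);print(g[160:215,321].tolist());print(g[190,305:340].tolist())
# local orientation of chuck sides in scene: dark body mask axis
for nm,im,(u,v) in(('s',S,(341,260)),('z',Z,(347,155))):
    g=cv2.cvtColor(im['frame'],cv2.COLOR_RGB2GRAY);s=22;sub=(g[v-s:v+s,u-s:u+s]<62).astype(np.uint8)
    n,l,st,ce=cv2.connectedComponentsWithStats(sub);k=l[s,s];m=cv2.moments((l==k).astype(np.uint8),True)
    print(nm,k,st[k],ce[k]+[u-s,v-s],np.degrees(.5*np.arctan2(2*m['mu11'],m['mu20']-m['mu02'])))
    a,b=np.array(proj(im,c+M[:,2]*.009)),np.array(proj(im,c+M[:,2]*.05));d=b-a;print('  pred axis',np.degrees(np.arctan2(d[1],d[0])),proj(im,c+M[:,2]*.029))
```

```text
w [] 
s [] 
z [(np.int32(56), [357.3, 148.1])]
dog pred (np.float64(321.7314905226494), np.float64(189.46728432893235))
dog pred (np.float64(321.5348359736788), np.float64(257.2038614619362))
[40, 39, 40, 40, 43, 51, 56, 63, 73, 78, 82, 82, 80, 83, 81, 83, 77, 70, 64, 69, 73, 75, 60, 51, 49, 49, 56, 83, 102, 115, 117, 118, 107, 88, 64, 49, 57, 80, 92, 78, 50, 29, 25, 25, 24, 26, 27, 22, 26, 23, 22, 23, 30, 41, 61]
[102, 91, 83, 75, 74, 77, 82, 89, 98, 114, 113, 80, 60, 62, 87, 111, 117, 121, 119, 113, 88, 60, 57, 83, 109, 115, 102, 98, 95, 86, 81, 78, 78, 84, 95]
s 0 [   0    0   44   44 1519] [338.7887 257.6327] -47.06725638580223
  pred axis -140.55382350209717 (np.float64(345.1559399615735), np.float64(263.98490032316033))
z 2 [  6  18  27  24 420] [343.5833 162.269 ] -27.681083695308846
  pred axis -48.948474087063545 (np.float64(343.9184915823522), np.float64(158.7322096756273))
```

Run:
```python
from h import *
import pickle
W,S,Z=pickle.load(open('d5.pkl','rb'))
g=cv2.cvtColor(W['frame'],cv2.COLOR_RGB2GRAY)
print('W');[print(v,g[v,300:345:3].tolist()) for v in range(230,272,3)]
g=cv2.cvtColor(S['frame'],cv2.COLOR_RGB2GRAY);print('S');[print(v,g[v,320:350:2].tolist()) for v in range(243,266,2)]
```

```text
W
230 [102, 69, 49, 41, 38, 37, 31, 29, 31, 32, 27, 29, 29, 30, 49]
233 [99, 48, 50, 47, 44, 38, 36, 31, 32, 30, 30, 33, 33, 30, 32]
236 [93, 57, 52, 49, 42, 55, 46, 45, 69, 69, 42, 32, 32, 34, 33]
239 [98, 61, 55, 51, 67, 91, 53, 53, 83, 82, 84, 52, 30, 32, 34]
242 [107, 65, 59, 62, 96, 84, 112, 94, 96, 63, 51, 52, 39, 36, 38]
245 [117, 68, 66, 80, 105, 145, 229, 193, 95, 74, 55, 51, 60, 42, 39]
248 [127, 76, 69, 87, 109, 111, 228, 192, 100, 133, 131, 83, 71, 49, 45]
251 [133, 80, 77, 85, 109, 102, 79, 60, 102, 231, 223, 120, 65, 53, 58]
254 [137, 89, 80, 82, 108, 100, 192, 163, 98, 185, 172, 104, 61, 57, 75]
257 [117, 102, 92, 84, 84, 137, 235, 217, 107, 102, 96, 67, 61, 77, 95]
260 [160, 106, 100, 93, 81, 88, 140, 138, 93, 86, 73, 66, 84, 93, 105]
263 [167, 164, 132, 106, 102, 96, 87, 83, 81, 82, 87, 94, 97, 129, 158]
266 [166, 163, 166, 158, 129, 110, 103, 101, 100, 100, 105, 131, 155, 156, 151]
269 [87, 100, 145, 139, 154, 158, 161, 154, 152, 160, 149, 160, 129, 111, 90]
S
243 [73, 73, 74, 77, 143, 179, 187, 164, 173, 173, 175, 172, 175, 179, 182]
245 [71, 73, 75, 85, 173, 177, 192, 174, 166, 182, 176, 174, 180, 187, 179]
247 [75, 71, 69, 84, 173, 169, 183, 181, 181, 190, 173, 183, 182, 175, 181]
249 [69, 68, 71, 85, 171, 165, 184, 177, 162, 163, 111, 95, 89, 142, 165]
251 [71, 71, 71, 84, 171, 162, 172, 170, 100, 80, 80, 77, 80, 77, 87]
253 [72, 72, 69, 76, 170, 160, 121, 91, 71, 87, 79, 80, 80, 68, 72]
255 [70, 68, 68, 74, 180, 151, 151, 106, 75, 81, 76, 78, 80, 66, 77]
257 [68, 71, 72, 77, 186, 149, 70, 74, 80, 70, 71, 75, 75, 62, 63]
259 [71, 73, 74, 81, 188, 151, 40, 53, 55, 60, 65, 68, 66, 58, 49]
261 [74, 75, 76, 78, 171, 148, 34, 47, 49, 56, 62, 63, 52, 57, 45]
263 [75, 76, 73, 74, 167, 134, 42, 39, 47, 51, 54, 47, 58, 48, 47]
265 [75, 72, 70, 75, 163, 158, 53, 40, 39, 40, 48, 70, 52, 48, 47]
```

The jaws measure (322.0, 251.7) against a predicted (321.9, 251.3) for a chuck seated home, so I hand in.

```bash
python3 -c "
from bench import order; print(order.sign_off())"
```

```text
the job is handed in; nothing more can be done
None
```

I seated the drill chuck in the spindle with its slots over the dogs, let go of it, backed the arm clear and handed the job in; the last camera check put its nose tip within about a pixel of the fully seated position, but the hand-in returned no verdict.

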